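Steam potatoes dry under the perforated lid

ROBOT

A 6-joint arm with a two-finger parallel gripper is mounted at the origin on the work surface; the furniture and walls round the work are solid. World frame = base frame: x ahead of the robot, y to its left, z up, the work surface at z = 0. Lengths are in m, angles in rad, forces in N, time in s.
With the tool pointing down it reaches from about 0.3 to 0.875 m from the base axis. Payload 6.4 kg.
Tool frame: the origin (TCP) lies between the finger pads; the fingertips stand 25 mm ahead of it and the grasp point (between the pads) lies 6 mm ahead of it; z points along the fingers, y is the line along which they close (so a half turn about z gives the same grasp; the last joint's range is limited). The gripper opens to 85 mm and grips with 20 to 120 N. Pads are 22 mm wide; open, the fingers measure 114 mm over their backs; the gripper's body (76 mm by 85 mm) begins 54 mm behind the grasp point. The pads swing forward as they close: fully open they stand 13 mm farther back than shut.
Start: joints at [-1.423, 0.181, 1.607, -0, 1.354, -0.206], TCP at [0.199, -0.539, 0.219] pointing down, gripper open.
Joint ranges: [-2.99, 2.99], [-0.89, 2.07], [0.3, 2.58], [-1.14, 4.28], [0, 2.63], [-3.12, 3.12]. Speed limits (rad/s): [2.57, 2.57, 3.01, 3.14, 3.14, 3.14].

INTERFACE

Orientations are given as a unit quaternion [x, y, z, w].
In Python, from bench import robot gives the robot as it stands.
- The arm moves only by the shell command python3 -m inch 'ROWS'. ROWS is text: rows parted by semicolons, each of 7 numbers parted by spaces: the shift along the world's x, y, z each as a share of 0.05 m, from -1 to 1, then the turn, a rotation vector about the world's x, y, z each as a share of 6 degrees, from -1 to 1, then the opening, from -1 (shut) to 1 (fully open). In form: tx ty tz ax ay az grip; .... A call has 1 to 12 rows; each row shifts and turns the commanded pose from where the row before left it; what a row does not reach is not made up. A row lasts 1/10 s, in which the tool goes at most 50 mm and 8.59 degrees, less where a joint would pass 70% of its speed; a pose out of reach is approached as far as the arm can. A call with a number of a shift or a turn outside -1 to 1 is refused whole. A call with a gripper value outside its range is refused whole. The fingers move at their own pace and stop on an object; the grip force is fixed at half the most. Time passes only in rows, so rows that do not move let the fingers close. It gives the time, the measured TCP pose, the force, the opening and the grip force at its end, in the units of the state.
- robot.get_obs(): the state, without advancing time (a new reading comes with each control period).
- robot.grab_frame(name): name is "scene" or "top" or "wrist"; returns the picture (480x640x3 uint8, red, green, blue); there is no depth.
- robot.get_calibration(name): a dict with "intrinsics" (3x3 intrinsics, pixels), "position" and "attitude" of the camera in the world. Camera axes: x right, y up, looking along -z (the intrinsics and any distortion apply to the point x, -y, -z); pixel columns grow to the right and rows downward; lengths in m; the calibration is good to about 2 mm. The wrist camera is an equidistant fisheye: a pixel r from the principal point sees the ray r / f radians off the axis. A picture is of the moment at which its call begins: read the wrist's pose just before it. get_calibration takes no time and is no camera call; for the wrist camera it gives the pose at the moment of the call.
- robot.job_done(): hands the job in; it is judged then, once.
The state is a dict: "time_s": time; "joint_positions": joint angles; "dq": joint speeds; "joint_efforts": joint torques, N m; "eef_pos": TCP position; "tcp_rot": TCP orientation; "ft_force": force on the tool from outside, world axes, zero at the start; "ft_torque": the same for the moment, N m; "grip_width": opening from 0.0 (shut) to 1.0 (fully open); "grip_force": force on a finger pad.
Only numpy, scipy, OpenCV 4.12 (cv2) and the standard library are available. Lean on these libraries where they do the work, as an engineer would, in place of code of your own. Each camera call takes 0.05 s, during which the arm holds its last target. There are 200 camera calls.

TASK

Without lifting it, slide the pot of boiled potatoes across the hob from the large zone until its base stands inside the ring of the small zone. Then cover it with the pair of lids, carried locked together by the black handle and lowered gently into the pot's mouth; turn the outer lid anticlockwise to its stop to unlatch it, and lift the outer lid alone by about a hand's breadth, so that the perforated inner lid stays fully seated and the steam can get out. Finish holding the outer lid level over the pot so that it drips back in; do not put it down, and leave the other things on the worktop alone.

Things in the scene. Friction and masses are not known exactly. Their poses are not given: they have to be found in the camera images.
- hob: portable two-zone hob, 270 (x) x 480 (y) x 45 mm, black glass top over a steel housing, fixed; origin under its centre, top 45 mm above it; touch controls along its front edge, the two zones side by side along its y axis, 240 mm apart
- large_zone: the zone where the pot starts: two concentric thin grey rings printed on the glass, the outer 200 mm in diameter; origin at its centre, on the glass. It may be the left or the right zone
- small_zone: the zone where the pot shall go: one thin grey ring printed on the glass, 176 mm in diameter; origin at its centre, on the glass
- pot: open steel pot, outside diameter 160 mm, mouth 154 mm, base 140 mm, rim 75 mm above the base, 0.5 to 1 kg with the potatoes fixed in it; origin at the centre of the base's underside, z up. Two wire loop handles (wire 10 mm thick) on its +x and -x side, 60 mm above the base
- handle_a (a point): pot's +x loop handle: where to grip it, 98 mm from the pot's axis and 60 mm above its base. The loop is 44 mm wide along the pot's y (grip it across this from above) and reaches from the wall to 117 mm from the axis
- handle_b (a point): pot's -x loop handle, the same on the other side
- inner_lid: inner lid, steel, 0.22 kg, no handle: perforated plate 167 mm wide, 4 mm thick, a small finger tab on its +x and -x edge (184 mm over both), over a plug 144 mm wide, 14 mm deep that enters the pot's mouth. Origin under the plug's centre, z up. The plate's underside rests on the pot's rim: fully seated, its origin is 61 mm above the pot's. Starts on a cork trivet 8 mm high, under the outer lid
- outer_lid: outer lid, domed steel cover 148 mm wide, 28 mm high, 0.25 kg; origin at the centre of its lower edge, which rests on the inner lid's plate 18 mm above the inner lid's origin. A bayonet (2 mm vertical play) locks the lids while the handle bar lines up with the inner lid's tabs (x axes agree within 0.06 rad at the start) and hangs the inner lid from it when lifted
- grip (a point): middle of the outer lid's black bar handle, 54 mm above that lid's origin; bar 70 mm long along the lid's x, 15 mm wide along y, 12 mm high, on two posts. Turned 1.08 rad (62 degrees) anticlockwise from above, it meets the bayonet's stop and the outer lid lifts off freely (from about 50 degrees on); it turns easily and the inner lid stays put in the pot meanwhile
- salt_shaker: bystander: salt shaker, 44 mm wide, 90 mm tall; origin under its centre
- mug: bystander: white mug with dots, 92 mm wide, 93 mm tall, origin under it
- water_glass: bystander: clear glass, 69 mm wide, 92 mm tall; origin under its centre
- pepper_jar: bystander: spice jar with black cap, dark grey filling, 41 mm wide, 91 mm tall; origin under its centre
- herb_jar: bystander: spice jar with black cap, green filling, 41 mm wide, 91 mm tall; origin under its centre

How it is judged:
By the outcome, as a careful person would: the job done as asked, in the order asked, and still so for the second after the job is handed in, while the arm keeps its last pose, push and grip.
It also fails if it takes over 61 s, if anything falls off the work surface, if the arm or the gripper's body presses on something with over 40 N, if the wrist force passes 120 N, or if a joint passes its speed limit or range.

## Working session

There is one attempt and no reset: what is moved stays moved. The work goes in short steps, Python scripts to look and compute and a shell command to move; the robot and the scene stay as the last step left them, time stands still between calls to the robot, and variables do not carry over. Pictures are saved under pics/ and viewed, at most 10 in all, crops included, and the job is handed in when it is done.

```bash
ls; mkdir -p pics; python3 - <<'E'
from bench import robot
import cv2,numpy as np
for n in("scene","top"):
    c=robot.get_calibration(n);print(n,{k:np.round(v,4).tolist() if not isinstance(v,str) else v for k,v in c.items()})
    cv2.imwrite(f"pics/{n}0.png",robot.grab_frame(n)[:,:,::-1])
o=robot.get_obs();print({k:np.round(v,3).tolist() for k,v in o.items()})
E
```

```text
pics
scene {'intrinsics': [[550.6426, 0.0, 319.8718], [0.0, 550.6426, 245.9301], [0.0, 0.0, 1.0]], 'position': [1.7526, 0.2795, 0.6592], 'attitude': [0.3334, 0.4264, 0.6617, 0.5188]}
top {'intrinsics': [[466.0931, 0.0, 313.4253], [0.0, 466.0931, 248.2175], [0.0, 0.0, 1.0]], 'position': [0.418, -0.0234, 1.1286], 'attitude': [-0.0401, 0.0403, 0.7063, -0.7056]}
{'time_s': 0.1, 'joint_positions': [-1.423, 0.181, 1.608, 0.0, 1.354, -0.206], 'dq': [-0.0, -0.0, -0.003, -0.002, 0.001, -0.001], 'joint_efforts': [0.0, -44.588, -35.224, -0.0, 0.004, -0.0], 'eef_pos': [0.199, -0.539, 0.218], 'tcp_rot': [0.984, 0.176, 0.0, -0.001], 'ft_force': [0.402, 0.595, 0.448], 'ft_torque': [-0.02, 0.035, 0.003], 'grip_force': 0.0, 'grip_width': 0.999}
```

View pics/top0.png

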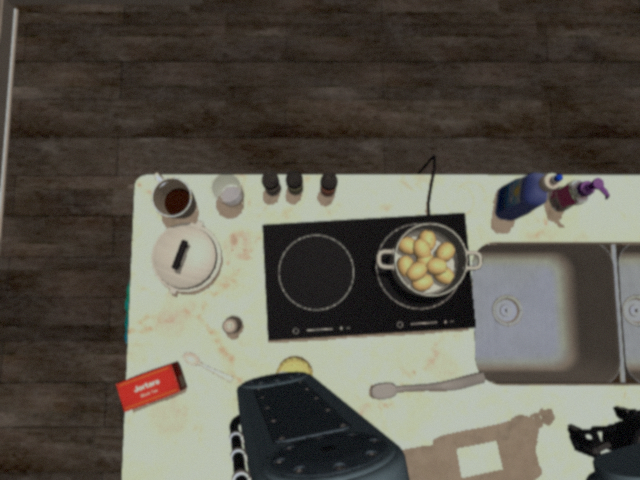

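View pics/scene0.png

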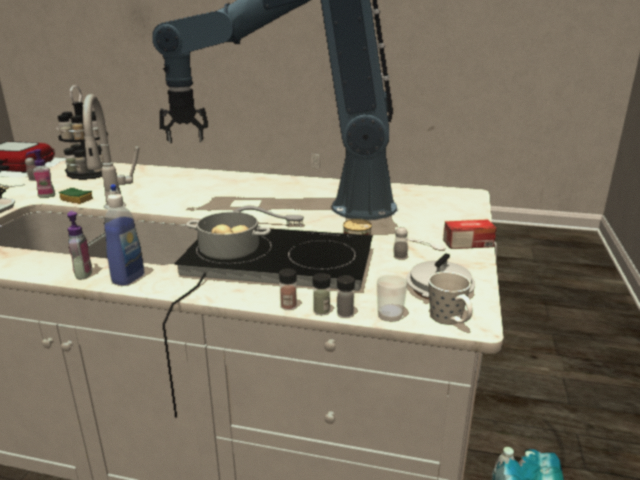

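The top picture shows the pot at about (430,260) with its handles at (386,260) and (474,260), the small ring at (316,272), and the lid at (187,257). The hob stands in the middle, and the shaker is near (232,325). I'll enlarge these regions to measure them.

```bash
cat > h.py <<'E'
import numpy as np,cv2
from bench import robot
from scipy.spatial.transform import Rotation as R
def ray(n,u,v,c=None):
    c=c or robot.get_calibration(n);K=np.array(c["intrinsics"])
    d=np.linalg.inv(K)@[u,v,1.0]
    if n=="wrist":
        r=np.hypot(d[0],d[1]);d=np.array([d[0]/r*np.sin(r),d[1]/r*np.sin(r),np.cos(r)]) if r>1e-9 else d
    return np.array(c["position"]),R.from_quat(c["attitude"]).apply([d[0],-d[1],-d[2]])
def at(n,u,v,z,c=None):
    p,d=ray(n,u,v,c);return p+d*(z-p[2])/d[2]
def proj(n,P,c=None):
    c=c or robot.get_calibration(n);K=np.array(c["intrinsics"])
    q=R.from_quat(c["attitude"]).inv().apply(np.array(P)-c["position"]);q=np.array([q[0],-q[1],-q[2]])
    if n=="wrist":
        r=np.hypot(q[0],q[1]);th=np.arctan2(r,q[2]);q=np.array([q[0]/r*th,q[1]/r*th,1])
    q=K@(q/q[2]);return q[:2]
def crops(im,boxes,f,name):
    t=[]
    for x,y,w,h in boxes:
        t.append(cv2.resize(im[y:y+h,x:x+w],None,fx=f,fy=f,interpolation=cv2.INTER_CUBIC))
    W=2 if len(t)>1 else 1
    rows=[np.hstack(t[i:i+W]) for i in range(0,len(t),W)]
    cv2.imwrite(name,np.vstack(rows))
def circ(n,im,C,r,z,c): pass
E
python3 - <<'E'
from h import *
im=cv2.imread("pics/top0.png")
crops(im,[(145,220,100,75),(375,215,110,75) ][:1]+[(385-5,220,100,75),(265,232,100,75),(145,165,100,75)],4,"pics/c0.png")
print("lid bar",at("top",180,255,.008+.018+.06),"ring",at("top",316,272,.045))
for u,v in((386,260),(474,260)):print(at("top",u,v,.105))
# hob corners
for u,v in((264,226),(466,214),(475,327),(269,340)):print("hob",at("top",u,v,.045))
E
```

```text
lid bar [0.52213109 0.27621971 0.086     ] ring [ 0.48615209 -0.02963485  0.045     ]
[ 0.50868754 -0.18362605  0.105     ]
[ 0.50848541 -0.37760319  0.105     ]
hob [0.59458229 0.09252949 0.045     ]
hob [ 0.62275128 -0.38385965  0.045     ]
hob [ 0.35941453 -0.39446045  0.045     ]
hob [0.33054056 0.07818797 0.045     ]
```

View pics/c0.png

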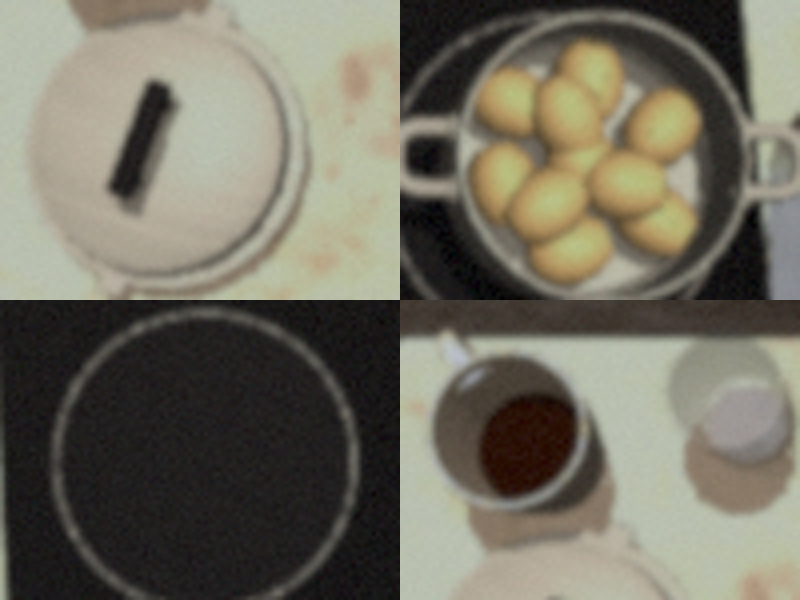

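```bash
python3 - <<'E'
from h import *
c=at("top",430.6,258.6,.12);print("pot c",c)
a=at("top",380.5,259.4,.105);b=at("top",481,260.6,.105);m=(a+b)/2
print("loop ends",a,b,np.linalg.norm(a-b),"mid",m,"dir",np.degrees(np.arctan2(a[1]-b[1],a[0]-b[0])))
print("rim r",[np.linalg.norm(at("top",u,v,.12)-c) for u,v in((395,258.6),(466.2,258.6),(430.6,223),(430.6,294.3))])
# ring edge detection, fit circle on glass
im=cv2.cvtColor(cv2.imread("pics/top0.png"),cv2.COLOR_BGR2GRAY).astype(float)
P=[]
for t in np.radians(np.arange(0,360,5)):
    s=np.arange(31,44,.25);uu=316.5+s*np.cos(t);vv=272.3+s*np.sin(t)
    g=cv2.remap(im.astype(np.float32),uu.astype(np.float32)[None],vv.astype(np.float32)[None],1)[0];i=g.argmax();P.append(at("top",uu[i],vv[i],.045)[:2])
P=np.array(P);A=np.c_[2*P,np.ones(len(P))]
s=np.linalg.lstsq(A,(P**2).sum(1),rcond=None)[0];r=np.sqrt(s[2]+s[:2]@s[:2])
print("ring",s[:2],r,"res",np.abs(np.linalg.norm(P-s[:2],axis=1)-r).max())
e=[at("top",145+x/4,220+y/4,.086) for x,y in((147,80),(172,88),(133,198),(108,190))]
print("bar",np.mean(e,0),np.linalg.norm(e[0]-e[3]),np.linalg.norm(e[0]-e[1]),[np.degrees(np.arctan2(*(e[i]-e[j])[[1,0]])) for i,j in((0,3),(1,2))])
for n,p in(("mug",(172,198)),("glass",(228,188))):print(n,at("top",*p,.09))
E
```

```text
pot c [ 0.51031098 -0.2782376   0.12      ]
loop ends [ 0.51002762 -0.17152595  0.105     ] [ 0.50714228 -0.39297812  0.105     ] 0.2214709725909382 mid [ 0.50858495 -0.28225203  0.105     ] dir 89.25352501188051
rim r [np.float64(0.07734826329055441), np.float64(0.07735013080373568), np.float64(0.07836538742891802), np.float64(0.07722739549162427)]
ring [ 0.4866778  -0.02932454] 0.08675705663364376 res 0.0009860779401962144
bar [0.52280086 0.27620559 0.086     ] 0.06524296837588357 0.014946712679640846 [np.float64(-17.77717514795271), np.float64(-17.865275715753764)]
mug [0.65181124 0.29732346 0.09      ]
glass [0.6748796  0.17062553 0.09      ]
```

```bash
python3 -m inch '.52 .6 0 0 0 .97 1;.52 .6 0 0 0 .97 1;.52 .6 0 0 0 .97 1;.52 .6 0 0 0 .97 1;.52 .6 0 0 0 .97 1;.52 .6 0 0 0 .97 1;.52 .6 0 0 0 .97 1;.52 .6 0 0 0 .97 1;.52 .6 0 0 0 .97 1;.52 .6 0 0 0 .97 1;.52 .6 0 0 0 .97 1;.5 .58 0 0 0 .97 1'; python3 - <<'E'
from h import *
o=robot.get_obs();c=robot.get_calibration("wrist");im=robot.grab_frame("wrist")[:,:,::-1]
cv2.imwrite("pics/w1.png",im);print(np.round(o["eef_pos"],4),R.from_quat(o["tcp_rot"]).as_matrix().round(3),o["joint_positions"])
for P in((.510,-.18,.105),(.51,-.2785,.12),(.51,-.1615,.105)):print(proj("wrist",P,c))
E
```

```text
time_s: 1.3
eef_pos: [0.511, -0.1787, 0.2187]
tcp_rot: [0.705, 0.709, -0.0, -0.0]
ft_force: [0.0, -1.4, -0.6]
grip_width: 0.993
grip_force: 0.0
[ 0.511  -0.1787  0.2187] [[-0.006  1.    -0.   ]
 [ 1.     0.006  0.   ]
 [ 0.    -0.    -1.   ]] [-5.55885790e-01  1.06365332e-01  1.69175631e+00  1.34103908e-05
  1.34401177e+00 -5.62263966e-01]
[319.29478893 231.08312611]
[318.66401063 352.17329108]
[319.4217503  207.03088851]
```

View pics/w1.png

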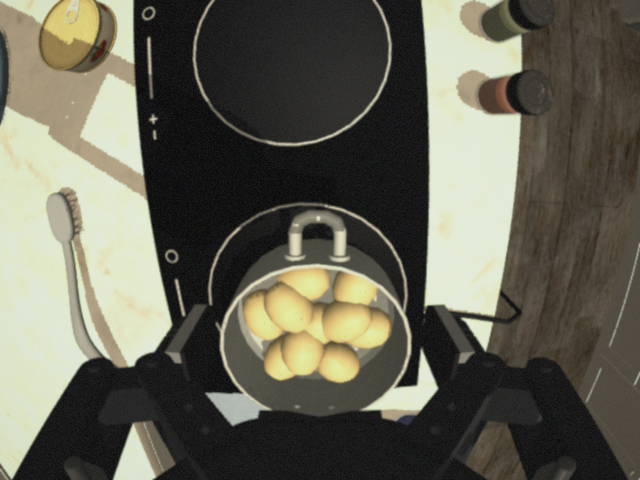

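The wrist view shows the handle loop centred at u≈318 with its outer end at v≈212 (207 predicted), so it sits about 4 mm nearer than I estimated. Descending now to grip it.

```bash
python3 -m inch '-.02 -.08 -.5 0 0 0 1;0 0 -.5 0 0 0 1;0 0 -.5 0 0 0 1;0 0 -.4 0 0 0 1;0 0 -.2 0 0 0 1;0 0 -.15 0 0 0 1;0 0 0 0 0 0 1'; python3 -m inch '0 0 0 0 0 0 .3;0 0 0 0 0 0 0;0 0 0 0 0 0 -.3;0 0 0 0 0 0 -.6;0 0 0 0 0 0 -1;0 0 0 0 0 0 -1;0 0 0 0 0 0 -1;0 0 0 0 0 0 -1;0 0 0 0 0 0 -1'
```

```text
time_s: 2.05
eef_pos: [0.5088, -0.1843, 0.1059]
tcp_rot: [0.707, 0.708, -0.0, -0.001]
ft_force: [0.9, 0.1, -0.3]
grip_width: 0.998
grip_force: 0.0
time_s: 2.95
eef_pos: [0.5092, -0.1844, 0.1064]
tcp_rot: [0.706, 0.708, -0.0, -0.0]
ft_force: [-0.3, 0.3, 0.0]
grip_width: 0.002
grip_force: 0.0
```

```bash
python3 - <<'E'
from h import *
c=robot.get_calibration("wrist");im=robot.grab_frame("wrist")[:,:,::-1]
s=robot.grab_frame("scene")[:,:,::-1]
crops(s,[(120,120,200,150)],2,"pics/a.png")
a=cv2.imread("pics/a.png");cv2.imwrite("pics/v2.png",np.hstack([cv2.resize(im,(400,300)),a]))
E
```

```text
(no output)
```

View pics/v2.png

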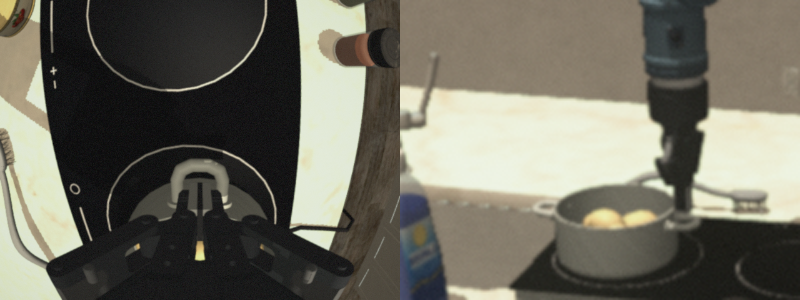

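```bash
python3 - <<'E'
from h import *
for n,P in dict(handle=(.509,-.183,.105),end=(.509,-.165,.105),tip=(.509,-.184,.081),tcp=(.509,-.184,.106),rimL=(.51,-.2785+.08,.12),rimR=(.51,-.2785-.08,.12),base=(.58,-.2785,.045)).items():
    q=proj("scene",P);print(n,q,(q-[120,120])*2+[400,0])
c=robot.get_calibration("wrist")
for y in(-.165,-.184,-.199):print(proj("wrist",(.509-.022,y,.105),c)*.625,proj("wrist",(.509,y,.081),c)*.625)
E
```

```text
handle [261.79640162 230.06536385] [683.59280325 220.13072771]
end [268.38748389 230.70288327] [696.77496778 221.40576655]
tip [261.84637009 238.49608592] [683.69274018 236.99217184]
tcp [261.41387283 229.67474227] [682.82774566 219.34948454]
rimL [255.73283761 224.3194462 ] [671.46567522 208.6388924 ]
rimR [198.70059687 218.92643358] [557.40119375 197.85286716]
base [218.34910315 258.65578451] [596.69820631 277.31156901]
[169.72832259 160.3751884 ] [200.26798029 150.28809875]
[170.88766447 184.15939916] [200.23097528 171.83237492]
[171.86347837 201.42531221] [200.20157956 187.74103745]
```

```bash
python3 - <<'E'
from h import *
im=robot.grab_frame("wrist")[:,:,::-1];s=robot.grab_frame("scene")[:,:,::-1]
a=cv2.resize(im[225:375,220:420],(800,600),interpolation=2)[:, :];a=cv2.resize(a,(480,360))
b=cv2.resize(s[200:260,235:295],(320,360),interpolation=2)
v=np.hstack([a,b]);v=np.clip(255*(v/255.)**.5,0,255).astype(np.uint8);cv2.imwrite("pics/v3.png",v)
E
```

```text
(no output)
```

View pics/v3.png

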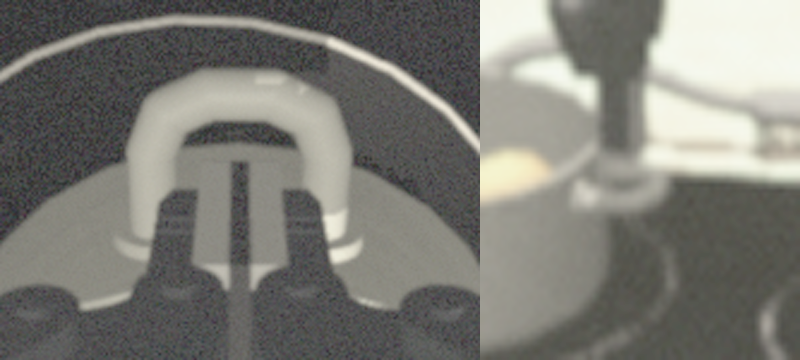

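The closed fingers appear to have ended up inside the loop hole (loop at about (240,130), with the pads inside it). I'll back out slowly, reopen and go in deeper.

```bash
python3 -m inch '0 0 .05 0 0 0 -1;0 0 .05 0 0 0 -1;0 0 .05 0 0 0 -1'; python3 -m inch '0 0 .3 0 0 0 -1;0 0 .5 0 0 0 -1;0 0 .2 0 0 0 -1;0 0 0 0 0 0 1;0 0 0 0 0 0 1;0 0 0 0 0 0 1;0 0 0 0 0 0 1;0 0 0 0 0 0 1'
```

```text
time_s: 3.45
eef_pos: [0.5093, -0.1844, 0.1143]
tcp_rot: [0.706, 0.708, 0.0, 0.0]
ft_force: [-0.4, 0.9, 0.5]
grip_width: 0.001
grip_force: 0.0
time_s: 4.25
eef_pos: [0.5088, -0.1841, 0.1632]
tcp_rot: [0.706, 0.708, -0.0, -0.001]
ft_force: [0.4, 0.0, 0.1]
grip_width: 0.849
grip_force: 0.0
```

```bash
python3 -m inch '0 0 0 0 0 0 1;0 0 -.4 0 0 0 1;0 0 -.4 0 0 0 1;0 0 -.3 0 0 0 1;0 0 -.2 0 0 0 1;0 0 -.12 0 0 0 1;0 0 0 0 0 0 1'; python3 -m inch '0 0 0 0 0 0 -1;0 0 0 0 0 0 -1;0 0 0 0 0 0 -1';python3 -m inch '0 0 0 0 0 0 -1;0 0 0 0 0 0 -1;0 0 0 0 0 0 -1'
```

```text
time_s: 4.95
eef_pos: [0.5089, -0.1842, 0.0924]
tcp_rot: [0.706, 0.708, -0.0, -0.001]
ft_force: [0.7, -0.1, -0.6]
grip_width: 1.001
grip_force: 0.0
time_s: 5.25
eef_pos: [0.5097, -0.1847, 0.0937]
tcp_rot: [0.706, 0.708, 0.0, 0.001]
ft_force: [0.2, -0.2, 0.7]
grip_width: 0.512
grip_force: 0.0
time_s: 5.55
eef_pos: [0.5129, -0.1863, 0.0967]
tcp_rot: [0.706, 0.708, 0.001, 0.004]
ft_force: [0.9, -0.7, 7.8]
grip_width: 0.002
grip_force: 3.6
```

```bash
python3 - <<'E'
from h import *
o=robot.get_obs();print(o["ft_force"],o["eef_pos"],o["grip_width"],o["grip_force"])
c=robot.get_calibration("wrist")
print("cam",np.round(c["position"],4))
for d in(-.025,0,.025):print(proj("scene",np.array(o["eef_pos"])+[0,0,d]))
im=robot.grab_frame("wrist")[:,:,::-1];s=robot.grab_frame("scene")[:,:,::-1];t=robot.grab_frame("top")[:,:,::-1]
a=cv2.resize(im[220:370,220:420],(400,300),interpolation=2)
b=cv2.resize(s[160:280,190:350],(400,300),interpolation=2)
b2=cv2.resize(s[200:260,225:305],(400,300),interpolation=2)
d=cv2.resize(t[215:305,360:480],(400,300),interpolation=2)
v=np.vstack([np.hstack([a,b]),np.hstack([d,b2])]);v=np.clip(255*(v/255.)**.5,0,255).astype(np.uint8);cv2.imwrite("pics/v4.png",v)
E
```

```text
[ 0.90986127 -0.67078963  7.80820981] [ 0.51291139 -0.18627656  0.09668037] 0.002132272811770601 3.5769567266106606
cam [ 0.511  -0.1089  0.2508]
[260.68431949 242.25988843]
[260.2436826  233.47134016]
[259.79661992 224.55462859]
```

View pics/v4.png

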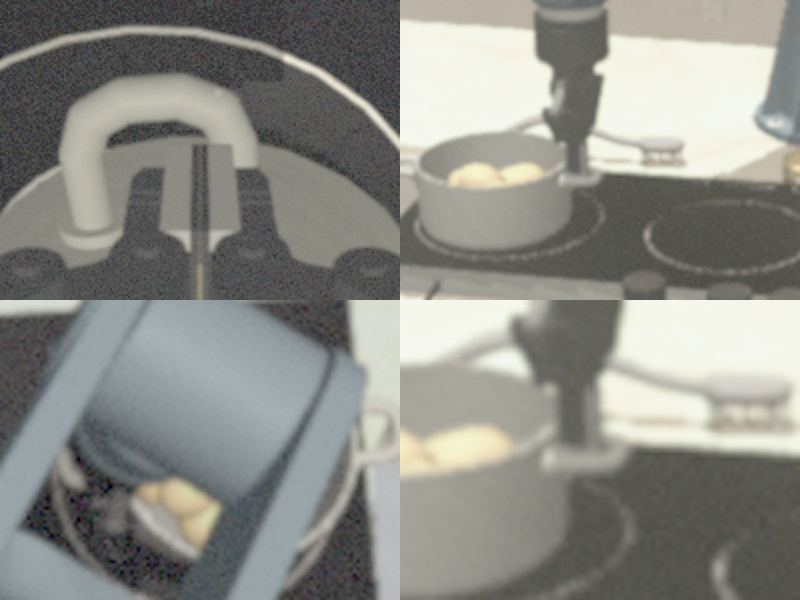

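```bash
python3 - <<'E'
from h import *
c=robot.get_calibration("wrist")
for y in(-.175,-.186):
    p,d=ray("wrist",320,292.5,c);s=(y-p[1])/d[1];print(y,p+s*d)
# loop outer bar outer edge/inner edge in crop (v 75 ->, 125) on z=.105; side wires u 85,240 at v 170
for u,v in((160,75),(160,122),(62,160),(108,160),(255,160)):print((u,v),[at("wrist",220+u/2,220+v/2,z,c).round(4)[:2].tolist() for z in(.095,.105)])
print(robot.get_obs()["joint_positions"])
E
```

```text
-0.175 [ 0.51037251 -0.175       0.11250395]
-0.186 [ 0.51048618 -0.186       0.08980007]
(160, 75) [[0.5016, -0.1663], [0.5021, -0.1625]]
(160, 122) [[0.5014, -0.1777], [0.5019, -0.1732]]
(62, 160) [[0.478, -0.1877], [0.4801, -0.1826]]
(108, 160) [[0.489, -0.1875], [0.4903, -0.1824]]
(255, 160) [[0.5233, -0.1874], [0.5224, -0.1823]]
[-5.66791831e-01  2.54826831e-01  1.79015430e+00 -6.23399281e-04
  1.09181372e+00 -5.68600734e-01]
```

```bash
python3 -m inch '0 0 .05 0 0 0 -1;0 0 .1 0 0 0 -1;0 0 .1 0 0 0 -1'; python3 -m inch '0 0 .4 0 0 0 -1;0 0 .4 0 0 0 -1;0 .5 0 0 0 0 -1;0 .5 0 0 0 0 -1;0 .6 0 0 0 0 -1;0 0 -.5 0 0 0 -1;0 0 -.4 0 0 0 -1;0 0 0 0 0 0 -1';python3 -m inch '0 0 -.2 0 0 0 -1;0 0 -.1 0 0 0 -1;0 0 0 0 0 0 -1'
```

```text
time_s: 6.0
eef_pos: [0.5091, -0.1842, 0.1057]
tcp_rot: [0.706, 0.708, 0.0, -0.0]
ft_force: [-0.5, -0.9, 0.2]
grip_width: -0.002
grip_force: 0.0
time_s: 6.8
eef_pos: [0.5071, -0.103, 0.0981]
tcp_rot: [0.706, 0.708, -0.001, -0.003]
ft_force: [-1.0, -0.9, 0.2]
grip_width: -0.002
grip_force: 0.0
time_s: 7.1
eef_pos: [0.5091, -0.1045, 0.0852]
tcp_rot: [0.707, 0.708, -0.0, -0.0]
ft_force: [-0.3, -0.8, -0.7]
grip_width: 0.003
grip_force: 0.0
```

```bash
python3 -m inch '0 0 -.2 0 0 0 -1;0 0 0 0 0 0 -1';python3 -m inch '0 0 -.1 0 0 0 -1;0 0 0 0 0 0 -1';python3 -m inch '0 0 -.1 0 0 0 -1;0 0 0 0 0 0 -1'
```

```text
time_s: 7.3
eef_pos: [0.5086, -0.1043, 0.0745]
tcp_rot: [0.707, 0.708, -0.0, -0.001]
ft_force: [0.0, 0.2, 0.2]
grip_width: -0.0
grip_force: 0.0
time_s: 7.5
eef_pos: [0.5089, -0.1043, 0.0699]
tcp_rot: [0.706, 0.708, -0.0, -0.0]
ft_force: [-0.6, 0.2, -0.7]
grip_width: -0.002
grip_force: 0.0
time_s: 7.7
eef_pos: [0.5089, -0.1042, 0.0649]
tcp_rot: [0.706, 0.708, -0.0, -0.0]
ft_force: [-0.7, 0.7, 0.0]
grip_width: -0.001
grip_force: 0.0
```

```bash
python3 -m inch '0 0 -.1 0 0 0 -1;0 0 0 0 0 0 -1';python3 -m inch '0 0 -.1 0 0 0 -1;0 0 0 0 0 0 -1';python3 -m inch '0 0 -.1 0 0 0 -1;0 0 0 0 0 0 -1'; python3 -m inch '0 0 -.1 0 0 0 -1;0 0 0 0 0 0 -1'
```

```text
time_s: 7.9
eef_pos: [0.5088, -0.1042, 0.0599]
tcp_rot: [0.706, 0.708, -0.0, -0.0]
ft_force: [-0.8, -0.2, -0.2]
grip_width: -0.001
grip_force: 0.0
time_s: 8.1
eef_pos: [0.5088, -0.1042, 0.0548]
tcp_rot: [0.706, 0.708, -0.0, -0.001]
ft_force: [0.1, -0.0, -0.3]
grip_width: -0.0
grip_force: 0.0
time_s: 8.3
eef_pos: [0.5088, -0.1042, 0.0498]
tcp_rot: [0.706, 0.708, -0.0, -0.001]
ft_force: [0.1, -0.4, -0.2]
grip_width: 0.001
grip_force: 0.0
time_s: 8.5
eef_pos: [0.5088, -0.1042, 0.0448]
tcp_rot: [0.706, 0.708, -0.0, -0.001]
ft_force: [0.2, -0.1, -0.0]
grip_width: 0.001
grip_force: 0.0
```

```bash
python3 -m inch '0 0 -.1 0 0 0 -1;0 0 0 0 0 0 -1';python3 -m inch '0 0 -.1 0 0 0 -1;0 0 0 0 0 0 -1';python3 -m inch '0 0 -.1 0 0 0 -1;0 0 0 0 0 0 -1'; python3 - <<'E'
from h import *
c=robot.get_calibration("wrist");o=robot.get_obs();print(c["position"],R.from_quat(c["attitude"]).as_matrix().round(3),o["eef_pos"],o["joint_positions"])
E
```

```text
time_s: 8.7
eef_pos: [0.5088, -0.1042, 0.0398]
tcp_rot: [0.706, 0.708, -0.0, -0.0]
ft_force: [-0.3, 0.2, 0.7]
grip_width: 0.001
grip_force: 0.0
time_s: 8.9
eef_pos: [0.5088, -0.1042, 0.0348]
tcp_rot: [0.706, 0.708, -0.0, -0.001]
ft_force: [-0.6, 0.1, 0.3]
grip_width: 0.002
grip_force: 0.0
time_s: 9.1
eef_pos: [0.5097, -0.1046, 0.0327]
tcp_rot: [0.706, 0.708, -0.0, 0.0]
ft_force: [-8.5, 2.5, 21.9]
grip_width: 0.003
grip_force: 11.4
[ 0.50907201 -0.02784851  0.18717847] [[ 1.    -0.001  0.   ]
 [ 0.001  0.953  0.302]
 [-0.001 -0.302  0.953]] [ 0.50972806 -0.10455979  0.03268126] [-4.30532243e-01  3.14355479e-01  1.87027099e+00 -2.98238877e-04
  9.56878699e-01 -4.32730595e-01]
```

The shut tips touch the glass (z=0.045) at a reported TCP z of about 0.034. The tips are therefore about 36 mm higher than the reading and the tool data imply, which explains both missed grasps. From here I use grasp height ≈ reading + 0.033 and try the handle again.

```bash
python3 -m inch '0 0 .2 0 0 0 -1;0 0 .5 0 0 0 0;0 0 .8 0 0 0 1;0 0 .7 0 0 0 1;-.04 -.5 0 0 0 0 1;-.05 -.55 0 0 0 0 1;-.05 -.5 0 0 0 0 1;0 0 0 0 0 0 1;0 0 0 0 0 0 1'; python3 -m inch '0 0 -.4 0 0 0 1;0 0 -.4 0 0 0 1;0 0 -.3 0 0 0 1;0 0 -.2 0 0 0 1;0 0 -.1 0 0 0 1;0 0 0 0 0 0 1';python3 -m inch '0 0 0 0 0 0 -1;0 0 0 0 0 0 -1;0 0 0 0 0 0 -1;0 0 0 0 0 0 -1;0 0 0 0 0 0 -1;0 0 0 0 0 0 -1'
```

```text
time_s: 10.0
eef_pos: [0.5021, -0.182, 0.1403]
tcp_rot: [0.707, 0.707, 0.0, -0.0]
ft_force: [0.1, 0.9, -0.1]
grip_width: 1.0
grip_force: 0.0
time_s: 10.6
eef_pos: [0.502, -0.1812, 0.0701]
tcp_rot: [0.706, 0.708, -0.0, -0.001]
ft_force: [0.1, -0.3, 0.4]
grip_width: 1.001
grip_force: 0.0
time_s: 11.2
eef_pos: [0.5029, -0.1822, 0.0717]
tcp_rot: [0.706, 0.708, 0.0, 0.001]
ft_force: [-1.1, 1.5, 5.4]
grip_width: 0.489
grip_force: 59.5
```

```bash
python3 -m inch '-.01 .1 0 0 0 0 -1;-.02 .2 0 0 0 0 -1;-.03 .3 0 0 0 0 -1;-.04 .45 0 0 0 0 -1;-.04 .45 0 0 0 0 -1;-.04 .45 0 0 0 0 -1';python3 -m inch '-.04 .45 0 0 0 0 -1;-.04 .45 0 0 0 0 -1;-.04 .45 0 0 0 0 -1;-.04 .45 0 0 0 0 -1;-.04 .45 0 0 0 0 -1;-.03 .4 0 0 0 0 -1;-.02 .25 0 0 0 0 -1;-.01 .13 0 0 0 0 -1;0 0 0 0 0 0 -1'; python3 - <<'E'
from h import *
c=robot.get_calibration("wrist");im=robot.grab_frame("wrist")[:,:,::-1];t=robot.grab_frame("top")[:,:,::-1]
cv2.imwrite("pics/w5.png",im);cv2.imwrite("pics/t5.png",t)
a=cv2.resize(t[215:320,260:400],(400,300),interpolation=2);b=cv2.resize(im,(400,300))
cv2.imwrite("pics/v5.png",np.hstack([a,b]))
E
```

```text
time_s: 11.8
eef_pos: [0.4944, -0.0852, 0.0717]
tcp_rot: [0.707, 0.708, 0.0, 0.002]
ft_force: [0.6, -5.4, 2.6]
grip_width: 0.484
grip_force: 60.9
time_s: 12.7
eef_pos: [0.4812, 0.0676, 0.0717]
tcp_rot: [0.706, 0.708, 0.001, 0.001]
ft_force: [-0.6, 0.3, 8.0]
grip_width: 0.49
grip_force: 61.4
```

View pics/v5.png

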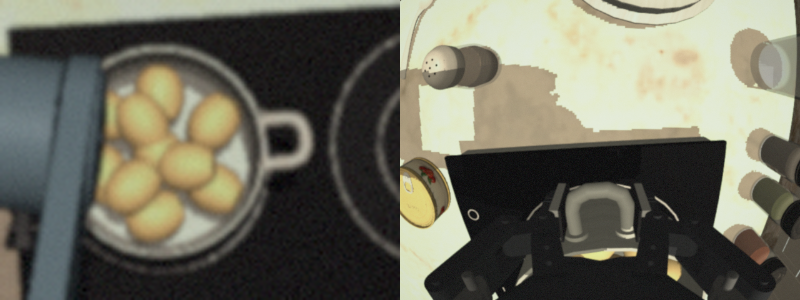

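The pot now stands over the small zone, with its rim's right edge near crop pixel (265,150) and its far handle at (290,140). I'll fit the rim to check the centring.

```bash
python3 - <<'E'
from h import *
from scipy.optimize import least_squares as L
g=cv2.GaussianBlur(cv2.cvtColor(cv2.imread("pics/t5.png"),cv2.COLOR_BGR2GRAY),(0,0),.8).astype(np.float32)
# outer rim edge: brightest rim per angle, visible side only
C=np.array(proj("top",(.487,-.03,.12)));print(C)
P=[]
for t in np.radians(np.r_[-75:-20:4,10:50:4]):   # image angle, right side w/o handle
    s=np.arange(28,42,.2);u=C[0]+s*np.cos(t);v=C[1]+s*np.sin(t)
    q=cv2.remap(g,u.astype(np.float32)[None],v.astype(np.float32)[None],1)[0];d=np.gradient(q);i=d.argmin()
    P.append(at("top",u[i],v[i],.12)[:2])
P=np.array(P)
f=L(lambda x:np.linalg.norm(P-x,axis=1)-.0795,[.487,-.03],loss="soft_l1",f_scale=.002);print(f.x,np.round(f.fun,4))
print("handle b end",at("top",260+313/2.857,215+140/2.857,.105))
E
```

```text
[316.36327104 269.43467371]
[ 0.49364083 -0.03018612] [-0.0005 -0.0004  0.0002 -0.0001  0.0005  0.0008  0.0001  0.0004  0.0002
 -0.0003 -0.0009  0.0003  0.0003  0.0089 -0.0124 -0.0103 -0.0116  0.0008
 -0.013   0.0084  0.0006  0.0005  0.0017  0.0016]
handle b end [ 0.49988026 -0.14724865  0.105     ]
```

```bash
python3 -m inch '-.04 0 0 0 0 0 -1;-.05 0 0 0 0 0 -1;-.04 0 0 0 0 0 -1;0 0 0 0 0 0 -1;0 0 0 0 0 0 -1;0 0 0 0 0 0 0;0 0 0 0 0 0 1;0 0 0 0 0 0 1;0 0 0 0 0 0 1;0 0 0 0 0 0 1;0 0 0 0 0 0 1'; python3 -m inch '0 0 .3 0 0 0 1;0 0 .5 0 0 0 1;0 0 .6 0 0 0 1;0 0 .4 0 0 0 1';python3 -m inch '.08 .35 0 0 0 1 1;.08 .35 0 0 0 1 1;.08 .35 0 0 0 1 1;.08 .35 0 0 0 1 1;.08 .35 0 0 0 1 1;.08 .35 0 0 0 1 1;.08 .35 0 0 0 1 1;.08 .35 0 0 0 1 1;.08 .35 0 0 0 1 1;.08 .35 0 0 0 1 1;.08 .35 0 0 0 1 1;.08 .32 0 0 0 1 1'; python3 - <<'E'
from h import *
o=robot.get_obs();c=robot.get_calibration("wrist");im=robot.grab_frame("wrist")[:,:,::-1];t=robot.grab_frame("top")[:,:,::-1]
s=robot.grab_frame("scene")[:,:,::-1]
cv2.imwrite("pics/w6.png",im);cv2.imwrite("pics/t6.png",t);cv2.imwrite("pics/s6.png",s)
print(o["eef_pos"],o["joint_positions"],R.from_quat(o["tcp_rot"]).as_matrix()[:,0])
e=[np.array([.5228,.2762,.086])+k*np.array([np.cos(-.311),np.sin(-.311),0]) for k in(-.035,0,.035)]
for p in e:print("bar pred",proj("wrist",p,c))
a=cv2.resize(t[215:320,260:400],(400,300),interpolation=2);b=cv2.resize(im,(400,300))
m=cv2.resize(s[190:285,240:400],(800,475)[:2],interpolation=2)[:300] if 0 else cv2.resize(s[195:275,240:400],(600,300),interpolation=2)
cv2.imwrite("pics/v6.png",np.vstack([np.hstack([a,b]),np.hstack([m,np.zeros((300,200,3),np.uint8)])]))
E
```

```text
time_s: 13.9
eef_pos: [0.4733, 0.0672, 0.0702]
tcp_rot: [0.706, 0.708, -0.0, -0.0]
ft_force: [-0.5, -0.2, -0.3]
grip_width: 1.003
grip_force: 0.0
time_s: 14.3
eef_pos: [0.4742, 0.0671, 0.1623]
tcp_rot: [0.706, 0.708, 0.0, 0.001]
ft_force: [0.2, 0.0, 0.0]
grip_width: 0.999
grip_force: 0.0
time_s: 15.5
eef_pos: [0.5216, 0.2764, 0.1602]
tcp_rot: [0.153, 0.988, -0.0, -0.0]
ft_force: [-0.7, 0.6, -0.4]
grip_width: 1.0
grip_force: 0.0
[0.52157002 0.27637005 0.16018364] [ 2.86313871e-01  2.71989856e-01  1.62119877e+00  5.92332544e-05
  1.24911606e+00 -9.76720373e-01] [-9.53007984e-01  3.02944542e-01  6.21487219e-04]
bar pred [321.25835302 196.37466619]
bar pred [321.07577333 249.36111604]
bar pred [320.89078759 297.637592  ]
```

View pics/v6.png

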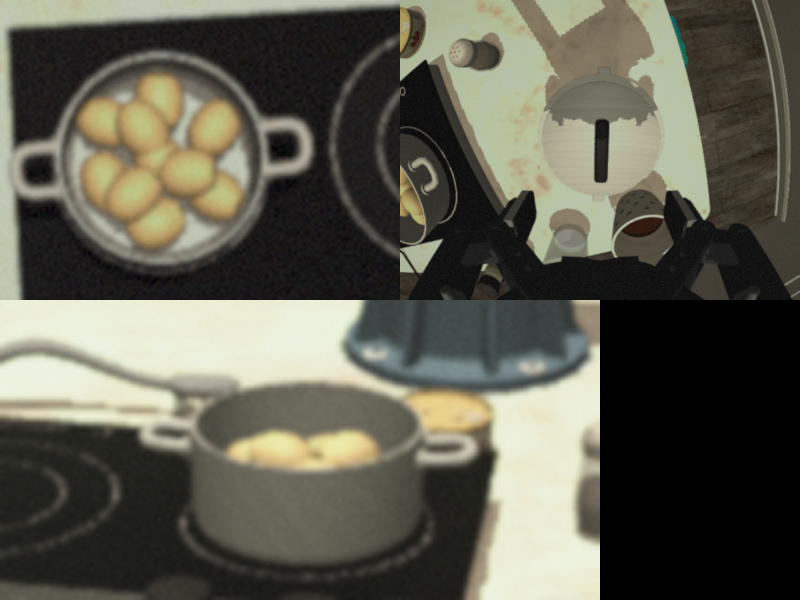

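The bar sits at wrist pixels u≈321, v 192–293, within about 3 mm of the prediction. The scene view shows the pot's base inside the small ring. Next I fit the pot's centre and lower onto the bar.

```bash
python3 - <<'E'
from h import *
from scipy.optimize import least_squares as L
g=cv2.GaussianBlur(cv2.cvtColor(cv2.imread("pics/t6.png"),cv2.COLOR_BGR2GRAY),(0,0),.8).astype(np.float32)
C=np.array(proj("top",(.4875,-.03,.12)))
P=[]
for t in np.radians(np.r_[-150:-20:4,30:150:4]):
    s=np.arange(31,41,.2);u=C[0]+s*np.cos(t);v=C[1]+s*np.sin(t)
    q=cv2.remap(g,u.astype(np.float32)[None],v.astype(np.float32)[None],1)[0];i=np.gradient(q).argmin()
    P.append(at("top",u[i],v[i],.12)[:2])
P=np.array(P)
f=L(lambda x:np.linalg.norm(P-x[:2],axis=1)-x[2],[.487,-.03,.08],loss="soft_l1",f_scale=.001);print(f.x,np.median(abs(f.fun)))
# wrist/scene cross-check: handles
k=2.857
a=at("top",260+13/k,215+172/k,.105);b=at("top",260+313/k,215+142/k,.105);print(a,b,(a+b)/2,np.linalg.norm(a-b))
# scene rim left/right silhouettes at v: crop 600/160=3.75
for x,y in((190,430),(425,430)):print(ray("scene",240+x/3.75,195+(y-300)/3.75)[1], at("scene",240+x/3.75,195+(y-300)/3.75,.12))
E
python3 -m inch '-.01 0 -.5 0 0 0 1;0 0 -.5 0 0 0 1;0 0 -.5 0 0 0 1;0 0 -.4 0 0 0 1;0 0 -.2 0 0 0 1;0 0 -.1 0 0 0 1;0 0 0 0 0 0 1'; python3 -m inch '0 0 0 0 0 0 -1;0 0 0 0 0 0 -1;0 0 0 0 0 0 -1;0 0 0 0 0 0 -1;0 0 0 0 0 0 -1;0 0 0 0 0 0 -1;0 0 0 0 0 0 -1;0 0 0 0 0 0 -1'
```

```text
[ 0.48692972 -0.02953929  0.08131229] 0.00033865988854310525
[0.47546115 0.08370154 0.105     ] [ 0.49833503 -0.1472259   0.105     ] [ 0.48689809 -0.03176218  0.105     ] 0.23205752778646488
[-0.88285402 -0.27273693 -0.38712885] [ 0.52292437 -0.10036546  0.12      ]
[-0.9100899  -0.16223767 -0.38727304] [0.48546143 0.05362501 0.12      ]
time_s: 16.35
eef_pos: [0.5212, 0.2752, 0.0504]
tcp_rot: [0.156, 0.988, -0.0, -0.0]
ft_force: [-0.1, 0.3, 0.6]
grip_width: 1.002
grip_force: 0.0
time_s: 17.15
eef_pos: [0.5217, 0.2758, 0.0511]
tcp_rot: [0.155, 0.988, 0.0, 0.0]
ft_force: [-0.2, 0.6, 6.3]
grip_width: 0.162
grip_force: 59.6
```

```bash
python3 -m inch '0 0 .1 0 0 0 -1;0 0 .2 0 0 0 -1;0 0 .4 0 0 0 -1;0 0 .5 0 0 0 -1;0 0 .5 0 0 0 -1;0 0 .5 0 0 0 -1;0 0 .5 0 0 0 -1;0 0 .3 0 0 0 -1;0 0 .1 0 0 0 -1'; python3 -m inch '-.02 -.2 0 0 0 0 -1;-.04 -.4 0 0 0 0 -1;-.07 -.6 0 0 0 0 -1;-.07 -.6 0 0 0 0 -1;-.07 -.6 0 0 0 0 -1;-.07 -.6 0 0 0 0 -1;-.07 -.6 0 0 0 0 -1;-.07 -.6 0 0 0 0 -1;-.07 -.6 0 0 0 0 -1;-.07 -.6 0 0 0 0 -1;-.05 -.5 0 0 0 0 -1;-.02 -.22 0 0 0 0 -1'; python3 -m inch '0 0 0 0 0 0 -1;0 0 0 0 0 0 -1;0 0 0 0 0 0 -1'
```

```text
time_s: 18.05
eef_pos: [0.5219, 0.2758, 0.2073]
tcp_rot: [0.155, 0.988, 0.001, 0.001]
ft_force: [0.8, 0.8, -3.9]
grip_width: 0.162
grip_force: 58.9
time_s: 19.25
eef_pos: [0.4851, -0.0325, 0.2038]
tcp_rot: [0.157, 0.988, -0.0, -0.002]
ft_force: [0.7, 0.5, -4.6]
grip_width: 0.159
grip_force: 59.0
time_s: 19.55
eef_pos: [0.4865, -0.0294, 0.205]
tcp_rot: [0.155, 0.988, 0.0, -0.0]
ft_force: [0.5, 0.1, -4.9]
grip_width: 0.163
grip_force: 59.0
```

```bash
python3 -m inch '0 0 -.2 0 0 0 -1;0 0 -.3 0 0 0 -1;0 0 -.2 0 0 0 -1;0 0 0 0 0 0 -1'; python3 -m inch '0 0 -.05 0 0 0 -1;0 0 -.05 0 0 0 -1;0 0 0 0 0 0 -1'; python3 -m inch '0 0 -.05 0 0 0 -1;0 0 -.05 0 0 0 -1;0 0 0 0 0 0 -1'
```

```text
time_s: 19.95
eef_pos: [0.4852, -0.0294, 0.1683]
tcp_rot: [0.155, 0.988, 0.0, -0.002]
ft_force: [-0.5, 0.3, -4.7]
grip_width: 0.163
grip_force: 59.0
time_s: 20.25
eef_pos: [0.4869, -0.0304, 0.1656]
tcp_rot: [0.155, 0.988, -0.0, 0.0]
ft_force: [0.6, -0.2, -4.0]
grip_width: 0.162
grip_force: 59.0
time_s: 20.55
eef_pos: [0.4865, -0.0304, 0.1601]
tcp_rot: [0.156, 0.988, 0.0, -0.0]
ft_force: [-1.1, 0.6, -4.5]
grip_width: 0.159
grip_force: 59.0
```

```bash
python3 -m inch '0 0 -.04 0 0 0 -1;0 0 -.04 0 0 0 -1;0 0 0 0 0 0 -1'; python3 -m inch '0 0 -.04 0 0 0 -1;0 0 -.04 0 0 0 -1;0 0 0 0 0 0 -1'; python3 -m inch '0 0 -.04 0 0 0 -1;0 0 0 0 0 0 -1';python3 -m inch '0 0 -.04 0 0 0 -1;0 0 0 0 0 0 -1'
```

```text
time_s: 20.85
eef_pos: [0.4865, -0.0303, 0.1561]
tcp_rot: [0.155, 0.988, 0.0, -0.0]
ft_force: [-0.2, -0.1, -5.1]
grip_width: 0.162
grip_force: 59.0
time_s: 21.15
eef_pos: [0.4865, -0.0303, 0.1521]
tcp_rot: [0.155, 0.988, 0.0, -0.0]
ft_force: [0.3, 0.5, -5.0]
grip_width: 0.159
grip_force: 59.0
time_s: 21.35
eef_pos: [0.4869, -0.0304, 0.1505]
tcp_rot: [0.155, 0.988, -0.0, 0.0]
ft_force: [-0.7, 0.2, -2.4]
grip_width: 0.156
grip_force: 59.3
time_s: 21.55
eef_pos: [0.4873, -0.0306, 0.1491]
tcp_rot: [0.155, 0.988, -0.0, 0.001]
ft_force: [0.0, -0.0, -0.1]
grip_width: 0.159
grip_force: 59.6
```

```bash
python3 -m inch '0 0 0 0 0 .3 -1;0 0 0 0 0 .7 -1;0 0 0 0 0 .9 -1;0 0 0 0 0 .9 -1;0 0 0 0 0 .9 -1;0 0 0 0 0 .9 -1;0 0 0 0 0 .9 -1;0 0 0 0 0 .9 -1;0 0 0 0 0 .9 -1;0 0 0 0 0 .9 -1;0 0 0 0 0 .8 -1;0 0 0 0 0 .3 -1'; python3 - <<'E'
from h import *
o=robot.get_obs();m=R.from_quat(o["tcp_rot"]).as_matrix();print(np.degrees(np.arctan2(m[1,0],m[0,0])),o["ft_torque"],o["ft_force"])
E
```

```text
time_s: 22.75
eef_pos: [0.4873, -0.0305, 0.1491]
tcp_rot: [-0.326, 0.945, -0.0, 0.001]
ft_force: [0.3, 0.2, -0.6]
grip_width: 0.163
grip_force: 59.6
-141.93753275963715 [ 0.08624368  0.11419758 -0.12649783] [ 0.34640594  0.15803042 -0.56140547]
```

```bash
for i in 1; do :; done; python3 -m inch '0 0 0 0 0 .3 -1;0 0 0 0 0 .3 -1;0 0 0 0 0 0 -1'; Q='from h import *
o=robot.get_obs();m=R.from_quat(o["tcp_rot"]).as_matrix();print(np.degrees(np.arctan2(m[1,0],m[0,0])),o["ft_torque"])'; python3 -c "$Q"; python3 -m inch '0 0 0 0 0 .3 -1;0 0 0 0 0 0 -1'; python3 -c "$Q"; python3 -m inch '0 0 0 0 0 .2 -1;0 0 0 0 0 0 -1'; python3 -c "$Q"
```

```text
time_s: 23.05
eef_pos: [0.4868, -0.0303, 0.149]
tcp_rot: [-0.354, 0.935, 0.0, 0.0]
ft_force: [-2.0, 1.0, 4.3]
grip_width: 0.158
grip_force: 60.1
-138.48394745691346 [ 0.21444985  0.52197933 -0.12207182]
time_s: 23.25
eef_pos: [0.4868, -0.0304, 0.149]
tcp_rot: [-0.369, 0.93, -0.0, 0.0]
ft_force: [-3.9, 0.5, 5.0]
grip_width: 0.162
grip_force: 60.3
-136.72296471318518 [ 0.23539697  0.63620502 -0.10880464]
time_s: 23.45
eef_pos: [0.487, -0.0304, 0.149]
tcp_rot: [-0.378, 0.926, -0.0, 0.0]
ft_force: [-4.5, 1.1, 6.5]
grip_width: 0.16
grip_force: 60.4
-135.54223910746927 [ 0.26326708  0.53619815 -0.20035671]
```

```bash
Q='from h import *
o=robot.get_obs();m=R.from_quat(o["tcp_rot"]).as_matrix();print(np.degrees(np.arctan2(m[1,0],m[0,0])),o["ft_torque"])'; python3 -m inch '0 0 0 0 0 .2 -1;0 0 0 0 0 0 -1'; python3 -c "$Q"; python3 -m inch '0 0 0 0 0 .2 -1;0 0 0 0 0 0 -1'; python3 -c "$Q"
```

```text
time_s: 23.65
eef_pos: [0.4872, -0.0305, 0.149]
tcp_rot: [-0.388, 0.922, -0.0, 0.0]
ft_force: [-2.7, 0.3, 5.5]
grip_width: 0.165
grip_force: 60.4
-134.33719258558835 [ 0.23428028  0.39260808 -0.25764732]
time_s: 23.85
eef_pos: [0.4874, -0.0305, 0.149]
tcp_rot: [-0.398, 0.917, -0.0, 0.001]
ft_force: [-2.6, 0.6, 4.6]
grip_width: 0.16
grip_force: 60.4
-133.1149000076257 [ 0.21819738  0.28251578 -0.2787417 ]
```

The resisting torque has levelled off at about 0.27 N·m after 64°, so the lid is at the stop. I'll lift gently and check that the weight matches the outer lid alone.

```bash
python3 -m inch '0 0 .05 0 0 0 -1;0 0 .05 0 0 0 -1;0 0 .05 0 0 0 -1;0 0 0 0 0 0 -1'; python3 -m inch '0 0 .1 0 0 0 -1;0 0 .1 0 0 0 -1;0 0 0 0 0 0 -1'
```

```text
time_s: 24.25
eef_pos: [0.4868, -0.0304, 0.1561]
tcp_rot: [-0.398, 0.917, -0.0, 0.0]
ft_force: [0.2, 0.2, -2.7]
grip_width: 0.161
grip_force: 59.3
time_s: 24.55
eef_pos: [0.4874, -0.0306, 0.167]
tcp_rot: [-0.398, 0.917, -0.001, 0.001]
ft_force: [0.2, -0.2, -3.3]
grip_width: 0.157
grip_force: 59.4
```

```bash
python3 -m inch '0 0 .2 0 0 0 -1;0 0 .4 0 0 0 -1;0 0 .4 0 0 0 -1;0 0 .3 0 0 0 -1;0 0 .15 0 0 0 -1;0 0 .05 0 0 0 -1;0 0 0 0 0 0 -1;0 0 0 0 0 0 -1'; python3 - <<'E'
from h import *
print(robot.get_obs()["joint_positions"])
im=robot.grab_frame("wrist")[:,:,::-1];s=robot.grab_frame("scene")[:,:,::-1];t=robot.grab_frame("top")[:,:,::-1]
b=cv2.resize(s[160:280,230:390],(800,600)[:1]+(600,),interpolation=2);b=cv2.resize(b,(480,360))
a=cv2.resize(im,(320,240));a=np.vstack([a,np.zeros((120,320,3),np.uint8)])
d=cv2.resize(t,(320,240));e=cv2.resize(s,(320,240));z=np.zeros((240,160,3),np.uint8)
cv2.imwrite("pics/v7.png",np.vstack([np.hstack([b,a]),np.hstack([d,e,z])]))
E
```

```text
time_s: 25.35
eef_pos: [0.4862, -0.0302, 0.2401]
tcp_rot: [-0.398, 0.917, 0.001, -0.001]
ft_force: [-0.3, -0.5, -3.6]
grip_width: 0.165
grip_force: 59.4
[-3.06345885e-01 -3.72312086e-02  1.79568864e+00  1.53098979e-05
  1.38469542e+00 -2.69590727e+00]
```

View pics/v7.png

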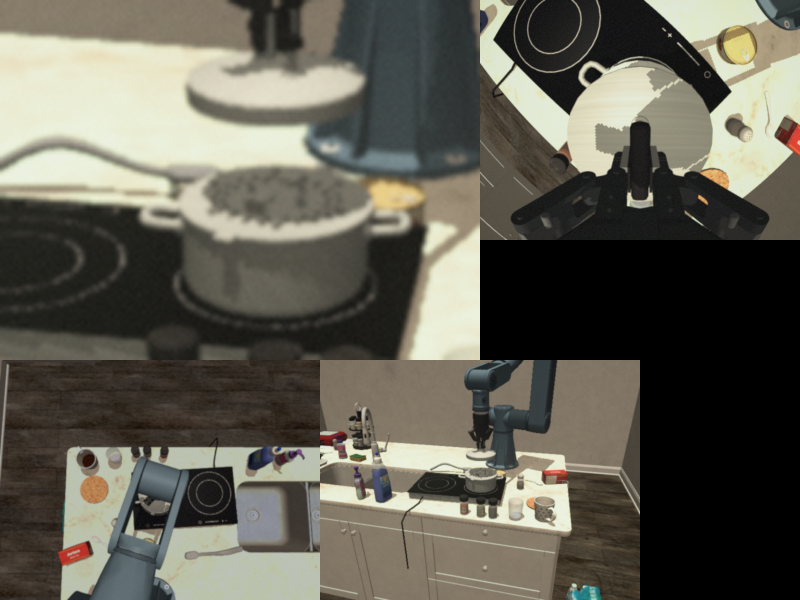

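The inner lid is seated flat on the pot at about (275,200). The outer lid is held level above it at (275,85), and the pot's base is inside the ring.

```bash
python3 -c "from bench import robot;print(robot.job_done())"
```

```text
the job is handed in; nothing more can be done
None
```

The job is handed in: the pot stands inside the small ring, the perforated inner lid looks fully seated, and the outer lid is held level about 90 mm above it, after two missed handle grasps early on that shifted the pot's handle about 8 mm.

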